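# Test a wound coil in the hand-lever fixture

## Task

Slide the upper of the two wound coils up off the spindle and seat it fully down over the locating pin of the test fixture (set it down, do not drop it), leaving the safety catch on while you load. Once the coil is seated and let go, flip the safety catch clear of the hand lever, then pull the lever towards the front and down as far as it goes, so that the pad presses on the coil, and finish while still holding it there: the lever springs back if let go, so do not release it. Leave everything else on the bench where it is.

Things in the scene. Friction and masses are not known exactly. Their poses are not given: they have to be found in the camera images.
- top_coil: The coil to test: black bobbin with two flanges and a copper winding, 46 mm across, 32 mm high, plain 20 mm bore right through, about 0.11 kg. Starts as the upper of two identical coils on the spindle, resting on the lower. Origin: centre of its underside, z along its axis; its turn about z does not matter. Grip it across the flanges, above the lower coil.
- lower_coil: The identical coil below it on the spindle, which stays there. Origin: centre of its underside, 10 mm above the bench.
- stand: Spindle stand, fixed: steel disc 90 mm across, 10 mm thick, with an upright 12 mm rod in its middle. Origin: centre of its underside, on the bench. The rod's tip is 92 mm above the bench, 18 mm above the upper coil's top face: lift a coil straight up until its underside has passed the tip (50 mm).
- spindle_tip (a point): Tip of the spindle rod, on its axis.
- fixture: Coil test fixture, fixed: aluminium base 260 x 240 x 15 mm, brown nest disc front left, grey bearing cheeks (100 mm high) behind, hand lever with its catch on the right. Origin: centre of its underside; x to its rear, y to its left, z up; offsets below are in this frame. The raised contact arm and pad (210 mm high) stand over 80 mm behind the nest's centre until the lever is pulled.
- nest_seat (a point): Centre of the nest disc's top face, where the centre of the coil's underside goes; at (-60, 35, 28) mm in the fixture. The disc is 68 mm across; an upright steel locating pin stands in its middle, 15 mm thick, 18 mm high, its upper 8 mm a cone down to 6 mm.
- handle: The moving part: cross shaft along the fixture's y, upright hand lever (12 mm steel rod, black ball of 32 mm on its end) keyed to its right end, and the contact arm. Origin: on the hinge axis at (60, 0, 82) mm in the fixture; at rest its axes are the fixture's; the lever stands 60 mm to the right of the origin, along z.
- lever_ball (a point): Centre of the lever's black ball, 130 mm from lever_hinge; 212 mm above the bench at rest, 85 mm at the end of the pull.
- lever_hinge (a point): Point on the lever's hinge axis (parallel to the fixture's y) in the plane of the lever, at (60, -60, 82) mm in the fixture; does not move.
- lever (a joint): Angle of the hand lever, rad: 0 = at rest, upright; grows as the ball is pulled to the front (fixture -x) and down; 1.55 = at its end stop. A spring returns it: at the ball about 5 N at first, 8 to 12 N at the end. The contact arm turns with it; the pad meets a seated coil from about 1.48 on. Blocked within about 0.1 rad while the catch is on.
- pad: White round pressure pad, 32 mm across, spring-mounted under the end of the contact arm; meets the top of the coil as the lever reaches its end, and gives by up to 10 mm under 1 to 4.5 N. Origin: centre of its pressing face.
- catch (a joint): Angle of the safety catch, rad: 0 = on, its bar lies level across the front of the lever's rod; grows as its knob is flipped sideways to the fixture's right (-y) and down; from about 1.1 the lever is clear; 1.45 = fully off, at its stop. Stays where it is left; takes under 1 N at the knob. May start up to 0.12 off 0.
- catch_knob (a point): Centre of the catch's small black knob, a ball of 18 mm on a thin upright stem, 52 mm from catch_hinge: at (0, -87, 192) mm in the fixture when the catch is on. About 45 mm in front of and lower than the lever's ball.
- catch_hinge (a point): Point on the catch's pivot axis (parallel to the fixture's x) below the knob, at (0, -87, 140) mm in the fixture; does not move. At angle a the knob lies 52 sin(a) mm to the right of it and 52 cos(a) mm above it.
- solder_reel: Bystander: reel of solder standing on end, 58 mm across, 46 mm high, near the spindle stand. Origin: centre of its underside.
- screwdriver: Bystander: screwdriver lying just left of the fixture, 180 mm long, 26 mm high. Origin: middle of its underside.
- multimeter: Bystander: hand-held meter lying on its back, 165 x 80 x 34 mm, right of the fixture. Origin: centre of its underside.
- flux_bottle: Bystander: small amber bottle, 44 mm across, 85 mm high, in front of the fixture on its right. Origin: centre of its underside.
- caliper: Bystander: caliper lying flat, 200 mm long, 12 mm high, in front of the spindle stand. Origin: middle of its underside.
There are look-alikes about, which are no part of the job. Leave any blue look-alike of the top_coil alone. What is shaped like the lower_coil but yellow is not meant.

How it is judged:
By the outcome, as a careful person would: the job done as asked, in the order asked, and still so for the second after the job is handed in, while the arm keeps its last pose, push and grip.
It also fails if it takes over 67 s, if anything falls off the work surface, if the arm or the gripper's body presses on something with over 40 N, if the wrist force passes 120 N, or if a joint passes its speed limit or range.

## Robot

A 6-joint arm with a two-finger parallel gripper is mounted at the origin on the work surface. World frame = base frame: x ahead of the robot, y to its left, z up, the work surface at z = 0. Lengths are in m, angles in rad, forces in N, time in s.
With the tool pointing down it reaches from about 0.25 to 0.8 m from the base axis. Payload 3.9 kg.
Tool frame: the origin (TCP) lies between the finger pads; the fingertips stand 17 mm ahead of it and the grasp point (between the pads) lies 2 mm behind it; z points along the fingers, y is the line along which they close (so a half turn about z gives the same grasp; the last joint's range is limited). The gripper opens to 85 mm and grips with 20 to 120 N. Pads are 22 mm wide; open, the fingers measure 114 mm over their backs; the gripper's body (76 mm by 85 mm) begins 54 mm behind the grasp point. The pads swing forward as they close: fully open they stand 13 mm farther back than shut.
Start: joints at [1.253, 0.26, -0.138, 1.173, 0, 1.571], TCP at [0.164, 0.499, 0.248] pointing down, gripper open.
Joint ranges: [-2.78, 2.78], [-0.83, 1.72], [-1.28, 1.37], [-1.9, 2.12], [-1.57, 1.48], [-3.14, 3.14]. Speed limits (rad/s): [2.57, 2.57, 3.14, 3.14, 3.14, 3.14].

## Interface

Orientations are given as a rotation vector (axis times angle).
In Python, from cell import robot gives the robot as it stands. The module is installed in compiled form; this text tells all that it offers.
- The arm moves only by the tool send_rows, never from a script. Its arguments are lists of equal length, an entry for each row: "travel": the shift along the tool's x, y, z in m, a list of three; "delta_rot": the turn, a rotation vector about the tool's x, y, z in rad, a list of three. In form: {"travel": [[tx, ty, tz], ...], "delta_rot": [[rx, ry, rz], ...]}. A call has 1 to 12 rows; each row shifts and turns the commanded pose from where the row before left it, along the tool's axes as they then stand; what a row does not reach is not made up. A row lasts 1/8 s, in which the tool goes at most 62.5 mm and 10.7 degrees, less where a joint would pass 70% of its speed; a pose out of reach is approached as far as the arm can. A call with a gripper value outside its range is refused whole. "hand" is the closure in counts, from 0 (fully open) to 255 (shut), set as the call begins (left out, the last holds). The fingers move at their own pace and stop on an object; "force" is the grip in N (left out, the last holds). Time passes only in rows, so rows that do not move let the fingers close. It gives the time, the measured TCP pose, the force, the opening and the grip force at its end, in the units of the state.
- robot.sense(): the state, without advancing time (a new reading comes with each control period).
- robot.read_camera(name): name is "side" or "top"; returns a dict with "img" (384x512x3 uint8, red, green, blue), "z_map" (384x512 float32, m along the optical axis (not along the pixel's ray), 0 where there is no reading), "vfov" (degrees; the focal length in pixels is half the picture's height over the tangent of half this angle, whatever the lens; pixels are square), "cx", "cy" (the principal point, pixels), "world_to_cam" (4x4, takes a point from world to camera coordinates). Camera axes: x right, y down, z forward; pixel columns grow to the right and rows downward; lengths in m; the calibration is good to about 2 mm. A picture is of the moment at which its call begins.
- robot.job_done(): hands the job in; it is judged then, once.
The state is a dict: "time_s": time; "joints": joint angles; "dq": joint speeds; "joint_efforts": joint torques, N m; "ee_pos": TCP position; "ee_rot": TCP orientation; "ft_force": force on the tool from outside, world axes, zero at the start; "moment": the same for the moment, N m; "finger_gap": finger opening in m; "grip_force": force on a finger pad.
Only numpy, scipy, OpenCV 4.12 (cv2) and the standard library are available. Lean on these libraries where they do the work, as an engineer would, in place of code of your own. Each camera call takes 0.05 s, during which the arm holds its last target. There are 200 camera calls.

## Working session

There is one attempt and no reset: what is moved stays moved. The work goes in short steps, Python scripts to look and compute and a tool call to move; the robot and the scene stay as the last step left them, time stands still between calls to the robot, and variables do not carry over. Pictures are saved under pics/ and viewed, at most 11 in all, crops included, and the job is handed in when it is done.

Besides the shell and the picture viewer there is one more tool, called after "Call:" by a JSON object that holds its "name" and its "arguments". send_rows: Moves the arm, as the interface text tells. Its arguments: {"type":"object","properties":{"travel":{"type":"array","items":{"type":"array","items":{"type":"number"}}},"delta_rot":{"type":"array","items":{"type":"array","items":{"type":"number"}}},"hand":{"type":"number"},"force":{"type":"number"}},"required":["travel","delta_rot"]}

```bash
mkdir -p pics
cat > h.py <<'E'
import numpy as np, cv2
from cell import robot
def cam(n):
    c=robot.read_camera(n); c['f']=192/np.tan(np.radians(c['vfov'])/2); return c
def save(c,p): cv2.imwrite('pics/'+p,c['img'][:,:,::-1])
def cloud(c):
    v,u=np.mgrid[0:384,0:512]; z=c['z_map']
    P=np.stack([(u-c['cx'])/c['f']*z,(v-c['cy'])/c['f']*z,z,np.ones_like(z)],-1)
    W=(P@np.linalg.inv(c['world_to_cam']).T)[...,:3]; W[z==0]=np.nan; return W
def ray(c,u,v,h):
    M=np.linalg.inv(c['world_to_cam']); d=M[:3,:3]@[(u-c['cx'])/c['f'],(v-c['cy'])/c['f'],1]; o=M[:3,3]
    return o+d*(h-o[2])/d[2]
E
python3 - <<'E'
from h import *
s=robot.sense(); print(s)
for n in('top','side'):
    c=cam(n); save(c,n+'0.png'); print(n,c['vfov'],c['cx'],c['cy'],np.linalg.inv(c['world_to_cam']).round(3)); np.save(n+'.npy',c,allow_pickle=True)
E
```

```text
{'time_s': 0.0, 'joints': array([ 1.25302869e+00,  2.60665498e-01, -1.39384104e-01,  1.17266366e+00,
       -9.04137274e-06,  1.57079382e+00]), 'dq': array([ 0.00188697, -0.00058088,  0.00030107,  0.00044421,  0.00102599,
       -0.00090003]), 'joint_efforts': array([ 1.49251016e-03, -4.05680573e+01,  2.53922260e+01,  1.87203765e-02,
        3.12681345e-05, -4.00963145e-06]), 'ee_pos': array([0.16383719, 0.49810725, 0.24746887]), 'ee_rot': array([-4.97000091e-01, -3.10173129e+00,  2.97515811e-03]), 'ft_force': array([-0.44109496,  0.16911103,  1.20621511]), 'moment': array([ 0.0327389 , -0.05517436,  0.05533981]), 'grip_force': 0.0, 'finger_gap': 0.08541291006341734}
top 53.22053063141884 252.30852070522948 184.14115079634954 [[ 0.007 -0.992  0.126  0.388]
 [-1.    -0.009 -0.012  0.06 ]
 [ 0.013 -0.126 -0.992  1.125]
 [ 0.     0.     0.     1.   ]]
side 45.646722353364076 258.3186637061026 185.11825806301223 [[-0.832 -0.321  0.453 -0.091]
 [-0.555  0.495 -0.668  0.939]
 [-0.01  -0.807 -0.59   0.932]
 [ 0.     0.     0.     1.   ]]
```

View pics/top0.png

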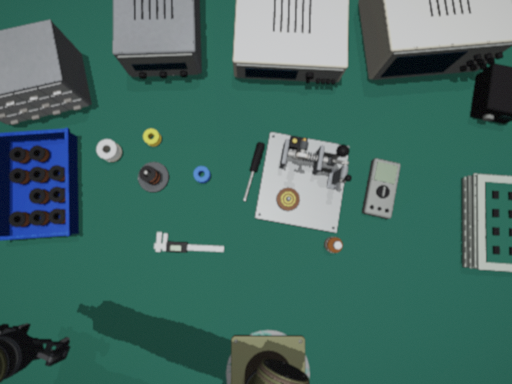

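View pics/side0.png

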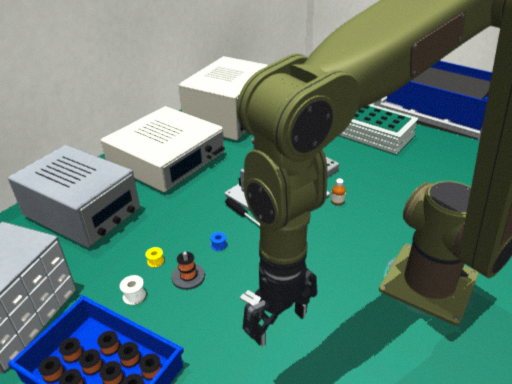

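The top view shows the stand with its coils at about (152,177), the nest at (288,198), the lever ball at (343,151) and the catch knob at (348,178). In the side view the stand is at (186,272), and the arm hides the fixture.

```bash
cat > m.py <<'E'
from h import *
c=np.load('top.npy',allow_pickle=True).item(); W=cloud(c); I=c['img'].astype(int)
hsv=cv2.cvtColor(c['img'],cv2.COLOR_RGB2HSV)
def win(u0,u1,v0,v1):
    m=np.zeros((384,512),bool); m[v0:v1,u0:u1]=1; return m
# stand disc, coils
w=win(130,175,155,200)
z=W[...,2]
for a,b in((.005,.015),(.06,.08),(.08,.1)):
    m=w&(z>a)&(z<b); v,u=np.nonzero(m)
    if len(u)<2: print('none',a,b); continue
    p=W[m]; print('stand',a,b,len(u),p.mean(0).round(4),p.min(0).round(4),p.max(0).round(4), u.mean(),v.mean())
    if len(u)>5:
        (uc,vc),r=cv2.minEnclosingCircle(np.c_[u,v].astype(np.float32)); print(uc,vc,r, ray(c,uc,vc,{.005:.010,.06:.074,.08:.092}[a]).round(4))
# white base: rect from pixels (top at z=15)
m=win(245,360,125,240)&(hsv[...,1]<60)&(hsv[...,2]>120)&(z<.025)&(z>.005)
pts=W[m][:,:2].astype(np.float32); print(len(pts),z[m].mean(),cv2.minAreaRect(pts))
# nest brown
m=win(265,312,180,218)&(hsv[...,1]>90)&(hsv[...,0]<25)
v,u=np.nonzero(m); (uc,vc),r=cv2.minEnclosingCircle(np.c_[u,v].astype(np.float32)); print('nest',uc,vc,r,u.mean(),v.mean(),ray(c,uc,vc,.028).round(4),np.nanmedian(z[m]),(r*2/c['f']*1.1))
# knob / ball
for n,ww,a,b in(('ball',win(330,356,140,162),.19,.24),('knob',win(335,358,168,190),.17,.22),('pad/arm',win(275,345,130,190),.15,.24)):
    m=ww&(z>a)&(z<b); v,u=np.nonzero(m)
    if len(u): p=W[m]; print(n,len(u),p.mean(0).round(4),p.min(0).round(4),p.max(0).round(4))
# bystanders
for n,ww in(('reel',win(92,125,136,165)),('yellow',win(140,163,126,148)),('blue',win(190,213,163,185)),('flux',win(323,345,235,255)),('meter',win(360,402,155,222)),('screw',win(240,266,138,205)),('caliper',win(150,228,228,256))):
    m=ww&(z>.006); p=W[m]; print(n,len(p),p.min(0).round(3),p.max(0).round(3))
im=cv2.resize(c['img'][110:250,90:400],None,fx=2.5,fy=2.5,interpolation=cv2.INTER_CUBIC); cv2.imwrite('pics/crop1.png',im[:,:,::-1])
E
python3 m.py
```

```text
stand 0.005 0.015 438 [0.545  0.3305 0.0094] [0.4872 0.2824 0.005 ] [0.594  0.3875 0.015 ] 155.4543378995434 178.44520547945206
150.72222900390625 180.61111450195312 21.54606056213379 [0.5383 0.3439 0.01  ]
stand 0.06 0.08 187 [0.5496 0.338  0.0729] [0.5281 0.3152 0.0614] [0.5709 0.3612 0.0795] 147.35828877005346 173.51871657754012
147.125 173.5 8.262401580810547 [0.5494 0.3383 0.074 ]
stand 0.08 0.1 19 [0.549  0.3373 0.0882] [0.5441 0.3329 0.0814] [0.5543 0.343  0.0931] 146.1578947368421 172.8421052631579
146.0 173.0 2.2361679077148438 [0.548  0.3367 0.092 ]
5197 0.013919594065367864 ((0.5433079600334167, -0.08209416270256042), (0.27938219904899597, 0.26121217012405396), 80.17665100097656)
nest 287.6686706542969 198.8614501953125 10.521846771240234 287.67391304347825 198.82608695652175 [ 0.4864 -0.0552  0.028 ] 0.026935632783207097 0.0604003862832068
ball 136 [ 0.5865 -0.1681  0.2208] [ 0.5731 -0.1856  0.2082] [ 0.6016 -0.1546  0.2279]
knob 41 [ 0.5238 -0.1854  0.1971] [ 0.5165 -0.1938  0.1915] [ 0.5321 -0.1784  0.2036]
pad/arm 297 [ 0.5881 -0.1084  0.207 ] [ 0.5216 -0.1857  0.1505] [ 0.6194 -0.0575  0.2279]
reel 354 [0.597 0.436 0.006] [0.652 0.494 0.051]
yellow 197 [0.642 0.322 0.006] [0.688 0.367 0.038]
blue 174 [0.535 0.172 0.006] [0.579 0.215 0.036]
flux 236 [ 0.336 -0.203  0.014] [ 0.379 -0.161  0.089]
meter 1669 [ 0.434 -0.384  0.006] [ 0.609 -0.274  0.05 ]
screw 524 [0.472 0.009 0.007] [0.655 0.07  0.03 ]
caliper 344 [0.333 0.129 0.006] [0.389 0.325 0.016]
```

View pics/crop1.png

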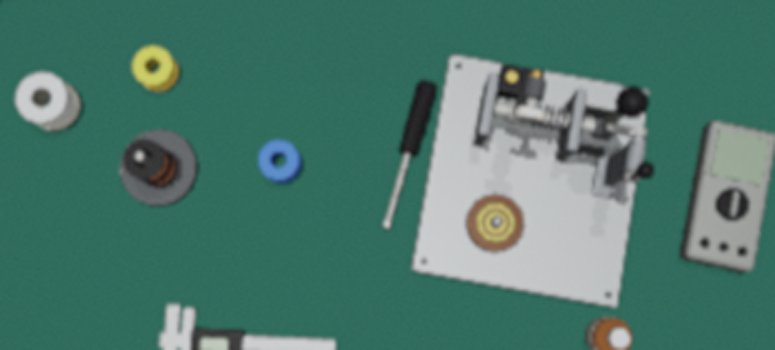

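The crop confirms it: upper coil centre about (0.549, 0.338), nest (0.486, -0.055), fixture yaw about -10.2°. Moving above the coil.

```bash
cat >> h.py <<'E'
from scipy.spatial.transform import Rotation as R
# fixture pose
YAW=-0.178; NEST=np.array([.4864,-.0552])
def fx(x,y,z):
    c,s=np.cos(YAW),np.sin(YAW); dx,dy=x/1e3+.06,y/1e3-.035
    return np.array([NEST[0]+c*dx-s*dy,NEST[1]+s*dx+c*dy,z/1e3])
def go(target,yaw=None):
    "tool-frame shift to target and turn to tool-down with tool-y yaw (mod pi)"
    s=robot.sense(); T=R.from_rotvec(s['ee_rot']); p=s['ee_pos']
    print('at',p.round(4),'shift',T.inv().apply(np.array(target)-p).round(4),end=' ')
    y=T.as_matrix()[:,1]; cur=np.arctan2(y[1],y[0]); print('yaw_y',cur.round(3),'q',s['joints'].round(2),end=' ')
    if yaw is not None:
        yaw=cur+(yaw-cur+np.pi/2)%np.pi-np.pi/2
        Y=np.array([np.cos(yaw),np.sin(yaw),0]);Z=np.array([0,0,-1.]);G=R.from_matrix(np.c_[np.cross(Y,Z),Y,Z])
        print('turn',(T.inv()*G).as_rotvec().round(3),end=' ')
    print()
E
python3 -c "
from h import *
go([.549,.3375,.25],1.2527); go([.549,.3375,.13])"
```

```text
at [0.1639 0.4982 0.2475] shift [-0.4161 -0.0323 -0.0024] yaw_y 1.253 q [ 1.25  0.26 -0.14  1.17  0.    1.57] turn [-0.002 -0.     0.   ] 
at [0.1639 0.4982 0.2475] shift [-0.4161 -0.0321  0.1176] yaw_y 1.253 q [ 1.25  0.26 -0.14  1.17  0.    1.57]
```

Call:
{"name": "send_rows", "arguments": {"travel": [[-0.046,-0.0036,0],[-0.046,-0.0036,0],[-0.046,-0.0036,0],[-0.046,-0.0036,0],[-0.046,-0.0036,0],[-0.046,-0.0036,0],[-0.046,-0.0036,0],[-0.046,-0.0036,0],[-0.046,-0.0036,0],[0,0,0.05],[0,0,0.05],[0,0,0]], "delta_rot": [[0,0,0],[0,0,0],[0,0,0],[0,0,0],[0,0,0],[0,0,0],[0,0,0],[0,0,0],[0,0,0],[0,0,0],[0,0,0],[0,0,0]], "hand": 0, "force": 35}}

```text
time_s: 1.6
ee_pos: [0.5437, 0.3361, 0.1434]
ee_rot: [-0.496, -3.093, 0.012]
ft_force: [-0.4, 0.2, -0.5]
finger_gap: 0.0858
grip_force: 0.0
```

```bash
python3 -c "
from h import *
go([.549,.3375,.063],1.2527)
c=cam('side'); save(c,'side1.png'); np.save('side.npy',c,allow_pickle=True)
im=cv2.resize(c['img'][130:330,100:360],None,fx=3,fy=3); cv2.imwrite('pics/s1.png',im[:,:,::-1])"
```

```text
at [0.5437 0.3361 0.1434] shift [-0.0052  0.0037  0.0803] yaw_y 1.253 q [ 0.55  0.52 -0.01  1.05  0.    0.87] turn [-0.009 -0.007 -0.   ]
```

View pics/s1.png

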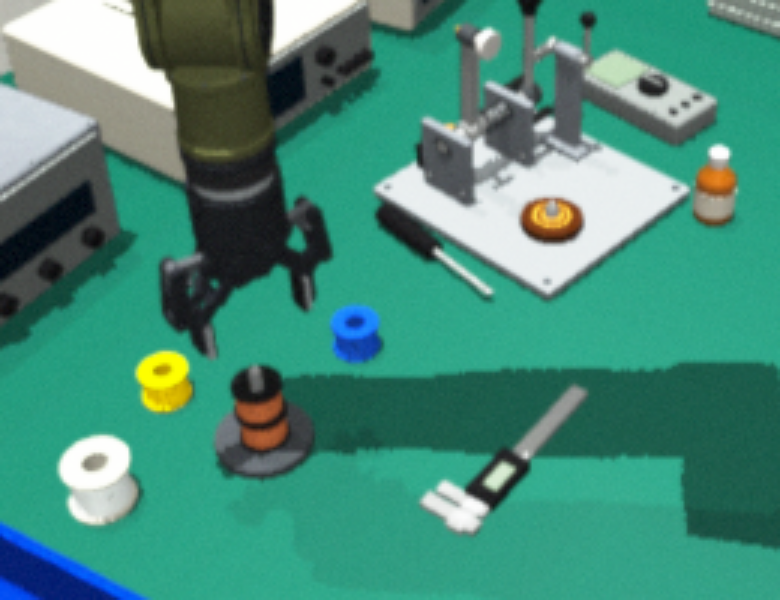

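The side view shows the gripper open just left of the coil stack (crop 257,400), pad axis fine, and the nest with its pin at crop (551,215). Next a second measurement from the side.

Run:
```python
from h import *
c=np.load('side.npy',allow_pickle=True).item(); W=cloud(c); z=W[...,2]
hsv=cv2.cvtColor(c['img'],cv2.COLOR_RGB2HSV)
def win(u0,u1,v0,v1):
    m=np.zeros((384,512),bool); m[v0:v1,u0:u1]=1; return m
w=win(170,206,250,292)
m=w&(z>.069)&(z<.078); p=W[m]; print('flange',len(p),p.min(0).round(4),p.max(0).round(4),p.mean(0).round(4))
m=w&(z>.082)&(z<.096); p=W[m]; print('tip',len(p),p.mean(0).round(4))
v,u=np.nonzero(win(265,300,185,214)&(hsv[...,1]>90)&(hsv[...,0]<25)); 
e=cv2.fitEllipse(cv2.convexHull(np.c_[u,v].astype(np.int32))); print('nest',e,ray(c,*e[0],.026))
m=win(265,300,185,214)&(z>.024)&(z<.031); p=W[m]; print('nestpts',p.min(0).round(4),p.max(0).round(4))
m=win(275,292,190,206)&(z>.036)&(z<.05); p=W[m]; print('pin',len(p),p.mean(0).round(4))
m=win(285,304,128,145)&(z>.17)&(z<.21); p=W[m]; print('knob',len(p),p.mean(0).round(4))
print(fx(0,-87,192),fx(60,-60,212),fx(-60,35,28))
go([.549,.338,.063],1.2527)
```

```text
flange 148 [0.5251 0.3192 0.0696] [0.5712 0.3638 0.0779] [0.5471 0.3431 0.0736]
tip 21 [0.5472 0.3421 0.0878]
nest ((283.5298156738281, 202.7177734375), (13.957005500793457, 19.905454635620117), 90.96236419677734) [ 0.48336593 -0.05065331  0.026     ]
nestpts [ 0.4491 -0.0865  0.0241] [ 0.517  -0.0189  0.031 ]
pin 14 [ 0.4836 -0.0515  0.0404]
knob 32 [ 0.5212 -0.1811  0.1904]
[ 0.52385048 -0.18589607  0.192     ] [ 0.58768313 -0.16994636  0.212     ] [ 0.4864 -0.0552  0.028 ]
at [0.5456 0.3375 0.1466] shift [-0.0033  0.0018  0.0836] yaw_y 1.253 q [ 0.55  0.52 -0.01  1.05  0.    0.87] turn [-0.004 -0.003  0.   ]
```

Call:
{"name": "send_rows", "arguments": {"travel": [[-0.0025,0.0034,0.015],[0,0,0.025],[0,0,0.025],[0,0,0.0185],[0,0,0],[0,0,0]], "delta_rot": [[0,0,0],[0,0,0],[0,0,0],[0,0,0],[0,0,0],[0,0,0]]}}

```text
time_s: 2.4
ee_pos: [0.5519, 0.342, 0.0665]
ee_rot: [0.496, 3.1, 0.003]
ft_force: [1.2, -0.5, 0.4]
finger_gap: 0.0851
grip_force: 0.0
```

Call:
{"name": "send_rows", "arguments": {"travel": [[0,0,0],[0,0,0],[0,0,0],[0,0,0],[0,0,0],[0,0,0],[0,0,0],[0,0,0]], "delta_rot": [[0,0,0],[0,0,0],[0,0,0],[0,0,0],[0,0,0],[0,0,0],[0,0,0],[0,0,0]], "hand": 255, "force": 35}}

```text
time_s: 3.4
ee_pos: [0.5512, 0.3413, 0.0658]
ee_rot: [0.497, 3.101, 0.002]
ft_force: [0.2, -0.7, 5.3]
finger_gap: 0.0442
grip_force: 36.6
```

Call:
{"name": "send_rows", "arguments": {"travel": [[0,0,-0.01],[0,0,-0.02],[0,0,-0.02],[0,0,-0.02],[0,0,-0.02],[0,0,0],[0,0,0]], "delta_rot": [[0,0,0],[0,0,0],[0,0,0],[0,0,0],[0,0,0],[0,0,0],[0,0,0]]}}

```text
time_s: 4.28
ee_pos: [0.5501, 0.3407, 0.1539]
ee_rot: [-0.497, -3.101, 0.001]
ft_force: [-0.5, 0.6, -0.5]
finger_gap: 0.0442
grip_force: 36.0
```

Run:
```python
from h import *
c=cam('side'); im=cv2.resize(c['img'][190:300,140:250],None,fx=5,fy=5,interpolation=cv2.INTER_CUBIC); cv2.imwrite('pics/s2.png',im[:,:,::-1])
W=cloud(c);hsv=cv2.cvtColor(c['img'],cv2.COLOR_RGB2HSV)
m=(hsv[...,1]>130)&(hsv[...,0]<20)&(hsv[...,2]>70); m[:215]=0;m[300:]=0;m[:,:160]=0;m[:,225:]=0
n,l,s,cc=cv2.connectedComponentsWithStats(m.astype(np.uint8))
for i in range(1,n):
    if s[i,4]>15: print(s[i],np.nanmedian(W[l==i],0).round(4),np.nanmin(W[l==i],0).round(4),np.nanmax(W[l==i],0).round(4))
go([.485,.054,.15],YAW+np.pi/2)
```

```text
[176 236  15  11 108] [0.5338 0.3544 0.1463] [0.5252 0.3296 0.131 ] [0.5484 0.368  0.1624]
[181 270  15  10 101] [0.5334 0.3542 0.025 ] [0.5247 0.3289 0.0084] [0.5568 0.3623 0.0455]
at [0.5499 0.3406 0.1536] shift [-0.0279 -0.2925  0.004 ] yaw_y 1.253 q [0.55 0.52 0.01 1.07 0.   0.87] turn [-0.002 -0.002 -0.14 ]
```

View pics/s2.png

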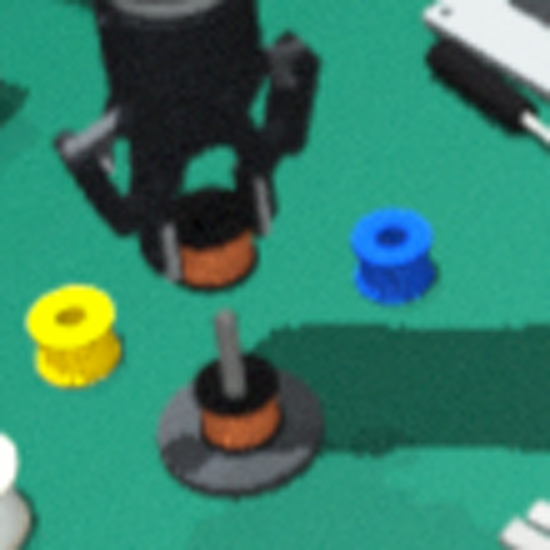

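The coil is held level and the lower coil stayed on the spindle at crop (237,400). Moving over the nest.

Call:
{"name": "send_rows", "arguments": {"travel": [[-0.0069,-0.0438,0],[-0.0069,-0.0438,0],[-0.0069,-0.0438,0],[-0.0069,-0.0438,0],[-0.0069,-0.0438,0],[-0.0069,-0.0438,0],[-0.0069,-0.0438,0],[-0.0069,-0.0438,0],[-0.0069,-0.0438,0],[0,0,0],[0,0,0.03],[0,0,0]], "delta_rot": [[0,0,0],[0,0,0],[0,0,0],[0,0,0],[0,0,0],[0,0,0],[0,0,0],[0,0,0],[0,0,0],[0,0,-0.14],[0,0,0],[0,0,0]]}}

```text
time_s: 5.82
ee_pos: [0.4836, -0.0527, 0.1224]
ee_rot: [-0.279, -3.123, -0.0]
ft_force: [-0.3, -0.3, -1.5]
finger_gap: 0.044
grip_force: 36.3
```

Run:
```python
from h import *
c=cam('side'); im=cv2.resize(c['img'][120:240,220:360],None,fx=5,fy=5,interpolation=cv2.INTER_CUBIC); cv2.imwrite('pics/s3.png',im[:,:,::-1])
W=cloud(c);hsv=cv2.cvtColor(c['img'],cv2.COLOR_RGB2HSV)
m=(hsv[...,1]>130)&(hsv[...,0]<25)&(hsv[...,2]>70); m[:140]=0;m[225:]=0;m[:,:250]=0;m[:,315:]=0
n,l,s,cc=cv2.connectedComponentsWithStats(m.astype(np.uint8))
for i in range(1,n):
    if s[i,4]>15: print(s[i],np.nanmedian(W[l==i],0).round(4),np.nanmin(W[l==i],0).round(4),np.nanmax(W[l==i],0).round(4))
go([.486,-.0533,.08],YAW+np.pi/2)
```

```text
[283 180   8   8  53] [ 0.4679 -0.0372  0.1145] [ 0.4592 -0.0525  0.1003] [ 0.4783 -0.0286  0.1323]
[274 197  17  12 130] [ 0.485  -0.047   0.0269] [ 0.463  -0.0841  0.0216] [ 0.5163 -0.0216  0.0323]
at [ 0.4847 -0.0527  0.1236] shift [-0.0016 -0.0003  0.0436] yaw_y 1.393 q [-0.11  0.29 -0.44  0.84  0.    0.07] turn [-0.    -0.004  0.   ]
```

View pics/s3.png

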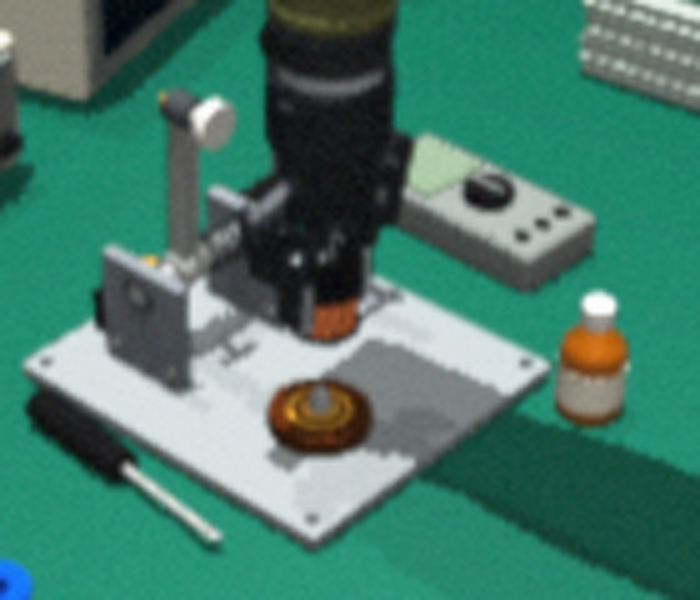

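Pad arm stays clear behind; the coil (crop 333,320) hangs over the pin (320,400). Lowering.

Call:
{"name": "send_rows", "arguments": {"travel": [[-0.0005,0,0.02],[0,0,0.02],[0,0,0.01],[0,0,0.005],[0,0,0]], "delta_rot": [[0,0,0],[0,0,0],[0,0,0],[0,0,0],[0,0,0]]}}

```text
time_s: 6.5
ee_pos: [0.4872, -0.0529, 0.0701]
ee_rot: [0.279, 3.129, -0.0]
ft_force: [0.4, 0.4, -1.1]
finger_gap: 0.0443
grip_force: 36.4
```

Call:
{"name": "send_rows", "arguments": {"travel": [[0,0,0.003],[0,0,0.003],[0,0,0]], "delta_rot": [[0,0,0],[0,0,0],[0,0,0]]}}

```text
time_s: 6.88
ee_pos: [0.4868, -0.0529, 0.0637]
ee_rot: [-0.279, -3.129, 0.0]
ft_force: [0.4, 1.1, -0.3]
finger_gap: 0.0445
grip_force: 36.4
```

Call:
{"name": "send_rows", "arguments": {"travel": [[0,0,0.003],[0,0,0.002],[0,0,0.002],[0,0,0]], "delta_rot": [[0,0,0],[0,0,0],[0,0,0],[0,0,0]]}}

```text
time_s: 7.38
ee_pos: [0.4869, -0.0533, 0.0566]
ee_rot: [-0.279, -3.129, 0.001]
ft_force: [0.2, -2.2, -2.1]
finger_gap: 0.044
grip_force: 36.3
```

Call:
{"name": "send_rows", "arguments": {"travel": [[0,0,0.002],[0,0,0.002],[0,0,0]], "delta_rot": [[0,0,0],[0,0,0],[0,0,0]]}}

```text
time_s: 7.75
ee_pos: [0.487, -0.0533, 0.0527]
ee_rot: [0.279, 3.129, -0.001]
ft_force: [-0.1, -3.5, -2.0]
finger_gap: 0.044
grip_force: 36.4
```

Call:
{"name": "send_rows", "arguments": {"travel": [[0,-0.0015,0],[0,0,0.001],[0,0,0.001],[0,0,0]], "delta_rot": [[0,0,0],[0,0,0],[0,0,0],[0,0,0]]}}

```text
time_s: 8.25
ee_pos: [0.4865, -0.0538, 0.0518]
ee_rot: [0.278, 3.129, 0.002]
ft_force: [-3.0, 1.1, 8.3]
finger_gap: 0.0441
grip_force: 37.4
```

Call:
{"name": "send_rows", "arguments": {"travel": [[0,0,0.001],[0,0,0.0005],[0,0,0]], "delta_rot": [[0,0,0],[0,0,0],[0,0,0]]}}

```text
time_s: 8.62
ee_pos: [0.4865, -0.0538, 0.0517]
ee_rot: [0.278, 3.128, 0.002]
ft_force: [-6.2, 1.2, 21.7]
finger_gap: 0.044
grip_force: 38.9
```

Contact at the predicted seating height. Easing off and opening.

Call:
{"name": "send_rows", "arguments": {"travel": [[0,0,-0.0015],[0,0,0]], "delta_rot": [[0,0,0],[0,0,0]]}}

```text
time_s: 8.88
ee_pos: [0.4866, -0.0539, 0.0518]
ee_rot: [0.278, 3.129, 0.002]
ft_force: [-3.0, 1.4, 10.7]
finger_gap: 0.0441
grip_force: 37.7
```

Call:
{"name": "send_rows", "arguments": {"travel": [[0,0,0],[0,0,0],[0,0,0],[0,0,0],[0,0,0],[0,0,-0.02],[0,0,-0.05],[0,0,-0.05],[0,0,-0.05],[0,0,-0.03],[0,0,0]], "delta_rot": [[0,0,0],[0,0,0],[0,0,0],[0,0,0],[0,0,0],[0,0,0],[0,0,0],[0,0,0],[0,0,0],[0,0,0],[0,0,0]], "hand": 0}}

```text
time_s: 10.25
ee_pos: [0.4885, -0.0546, 0.2534]
ee_rot: [0.278, 3.123, -0.0]
ft_force: [0.3, 0.1, -0.6]
finger_gap: 0.0855
grip_force: 0.0
```

Run:
```python
from h import *
c=cam('side'); im=cv2.resize(c['img'][100:240,220:360],None,fx=4,fy=4,interpolation=cv2.INTER_CUBIC); cv2.imwrite('pics/s4.png',im[:,:,::-1])
W=cloud(c);z=W[...,2]
m=np.zeros((384,512),bool);m[170:215,265:302]=1
m&=(z>.045)&(z<.075); p=W[m]; print(len(p),np.percentile(p[:,2],[50,80,95,100]).round(4),W[m&(z>.055)].min(0),W[m&(z>.055)].max(0))
go(fx(0,-60,240),YAW+np.pi/2)
```

```text
238 [0.0567 0.0606 0.0697 0.0742] [ 0.46512178 -0.1898333   0.05500246] [ 0.59438937 -0.02497912  0.0741742 ]
at [ 0.4873 -0.0545  0.2516] shift [-0.0592 -0.0959  0.0117] yaw_y 1.393 q [-0.11  0.2  -0.21  1.16  0.    0.07] turn [0.    0.002 0.   ]
```

View pics/s4.png

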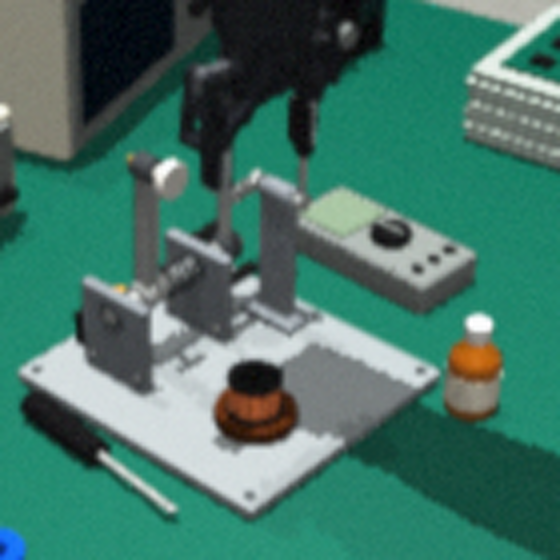

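The coil sits flat on the nest disc (top about 60 mm high, as expected) and the catch is still on. Closing the fingers and moving to the left of the catch knob.

Call:
{"name": "send_rows", "arguments": {"travel": [[-0.019,-0.028,-0.004],[-0.019,-0.028,-0.004],[-0.019,-0.028,0],[0,0,0],[0,0,0],[0,0,0],[0,0,0]], "delta_rot": [[0,0,0],[0,0,0],[0,0,0],[0,0,0],[0,0,0],[0,0,0],[0,0,0]], "hand": 255}}

```text
time_s: 11.18
ee_pos: [0.5275, -0.1464, 0.2588]
ee_rot: [-0.277, -3.129, -0.0]
ft_force: [0.1, 0.4, -0.0]
finger_gap: 0.0001
grip_force: 0.0
```

Run:
```python
from h import *
for a in (0,.2,.4,.6,.8,1.0,1.2,1.45):
    h=14; y=-87-52*np.sin(a)+(9+h)*np.cos(a); zz=140+52*np.cos(a)-8+17*np.sin(a)+17
    print(a,round(y,1),round(zz,1))
go(fx(-1,-48,201),YAW+np.pi/2)
c=cam('top'); im=cv2.resize(c['img'][110:250,240:400],None,fx=4,fy=4,interpolation=cv2.INTER_CUBIC); cv2.imwrite('pics/t5.png',im[:,:,::-1])
```

```text
0 -64.0 201.0
0.2 -74.8 203.3
0.4 -86.1 203.5
0.6 -97.4 201.5
0.8 -108.3 197.4
1.0 -118.3 191.4
1.2 -127.1 183.7
1.45 -135.8 172.1
at [ 0.5275 -0.1464  0.2588] shift [-0.0024 -0.0005  0.0578] yaw_y 1.394 q [-0.27  0.29 -0.06  1.21  0.   -0.09] turn [ 0.    -0.     0.001]
```

View pics/t5.png

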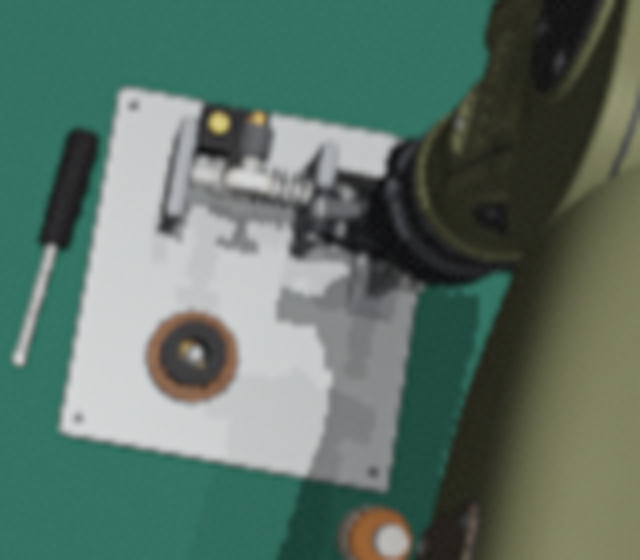

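Coil centred with the pin showing in its bore at (193,353). Lowering beside the knob, then sweeping along its arc.

Call:
{"name": "send_rows", "arguments": {"travel": [[-0.002,0,0.029],[0,0,0.029],[0,0,0]], "delta_rot": [[0,0,0],[0,0,0],[0,0,0]]}}

```text
time_s: 11.6
ee_pos: [0.528, -0.1467, 0.199]
ee_rot: [-0.278, -3.125, -0.001]
ft_force: [-0.6, -0.2, 0.9]
finger_gap: 0.0001
grip_force: 0.0
```

Call:
{"name": "send_rows", "arguments": {"travel": [[0,-0.008,0],[0,-0.008,0],[0,-0.0108,-0.0023],[0,-0.0113,0],[0,-0.0113,0.002],[0,-0.0109,0.0041],[0,-0.01,0.006],[0,-0.0088,0.0077],[0,0,0]], "delta_rot": [[0,0,0],[0,0,0],[0,0,0],[0,0,0],[0,0,0],[0,0,0],[0,0,0],[0,0,0],[0,0,0]]}}

```text
time_s: 12.72
ee_pos: [0.5151, -0.2258, 0.1822]
ee_rot: [-0.28, -3.127, -0.001]
ft_force: [-1.1, 0.5, 0.3]
finger_gap: -0.0003
grip_force: 0.0
```

Call:
{"name": "send_rows", "arguments": {"travel": [[0,-0.0045,0.006],[0,-0.0042,0.0056],[0,0,0]], "delta_rot": [[0,0,0],[0,0,0],[0,0,0]]}}

```text
time_s: 13.1
ee_pos: [0.5146, -0.2336, 0.172]
ee_rot: [0.278, 3.128, 0.002]
ft_force: [-0.2, 1.9, 2.1]
finger_gap: 0.0
grip_force: 1.1
```

Call:
{"name": "send_rows", "arguments": {"travel": [[0,0,-0.03],[0,0,-0.04],[0,0,-0.05],[0.04,0.0,0],[0.04,0,0],[0,0,0],[0,0,0]], "delta_rot": [[0,0,0],[0,0,0],[0,0,0],[0,0,0],[0,0,0],[0,0,0],[0,0,0]]}}

```text
time_s: 13.98
ee_pos: [0.4362, -0.2201, 0.2919]
ee_rot: [0.279, 3.128, -0.001]
ft_force: [0.7, -0.2, 0.2]
finger_gap: -0.0
grip_force: 0.0
```

Run:
```python
from h import *
c=cam('side'); im=cv2.resize(c['img'][90:230,230,None] if 0 else c['img'][90:230,220:360],None,fx=4,fy=4,interpolation=cv2.INTER_CUBIC); cv2.imwrite('pics/s6.png',im[:,:,::-1])
W=cloud(np.load('top.npy',allow_pickle=True).item())
def tofx(P):
    c,s=np.cos(YAW),np.sin(YAW); d=P[...,:2]-NEST; return np.stack([(c*d[...,0]+s*d[...,1])*1e3-60,(-s*d[...,0]+c*d[...,1])*1e3+35,P[...,2]*1e3],-1)
F=tofx(W); 
m=(F[...,0]>80)&(F[...,0]<200)&(abs(F[...,1]+60)<60)&(F[...,2]>60); print('behind',F[m].min(0) if m.any() else None)
F=tofx(cloud(c)); m=(abs(F[...,0]-20)<35)&(F[...,1]<-70)&(F[...,1]>-160)&(F[...,2]>100)&(F[...,2]<200)
print(m.sum()); v,u=np.nonzero(m); 
for i in np.argsort(F[m][:,2])[::-1][::max(1,m.sum()//14)]: print(u[i],v[i],F[m][i].round(0))
go(fx(98,-57,270),YAW+np.pi/2)
```

```text
behind [ 80.0704586  -33.87030203  62.83647636]
227
284 137 [ 44. -80. 174.]
283 141 [ 44. -77. 160.]
303 142 [   2. -129.  151.]
287 144 [ 35. -86. 148.]
289 145 [ 28. -88. 146.]
295 148 [  3. -90. 145.]
295 150 [ -2. -83. 142.]
302 146 [  -2. -120.  141.]
298 149 [  -2. -100.  138.]
297 151 [ -4. -92. 135.]
294 153 [  4. -86. 127.]
293 155 [  3. -81. 121.]
291 156 [ 10. -80. 115.]
289 157 [ 17. -78. 109.]
286 156 [ 36. -84. 101.]
at [ 0.4365 -0.2201  0.2917] shift [-0.1779  0.0791  0.0219] yaw_y 1.393 q [-0.47  0.18 -0.13  1.26 -0.   -0.29] turn [-0.     0.001  0.   ]
```

View pics/s6.png

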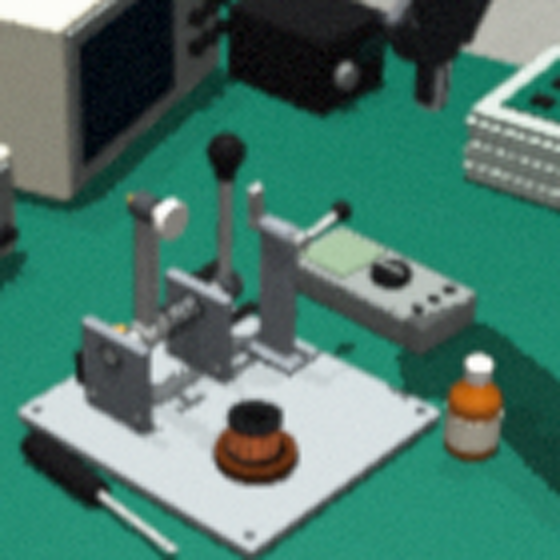

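The catch is fully off: knob down at crop (342,210), bar upright at (256,205). The lever is still at rest with its ball at (227,153). Moving behind the ball.

Call:
{"name": "send_rows", "arguments": {"travel": [[-0.036,0.0162,0],[-0.036,0.0162,0],[-0.036,0.0162,0],[-0.035,0.0162,0],[-0.035,0.0162,0],[0,0,0],[0,0,0.025],[0,0,0.025],[0,0,0.025],[0,0,0],[0,0,0]], "delta_rot": [[0,0,0],[0,0,0],[0,0,0],[0,0,0],[0,0,0],[0,0,0],[0,0,0],[0,0,0],[0,0,0],[0,0,0],[0,0,0]]}}

```text
time_s: 15.4
ee_pos: [0.6255, -0.1718, 0.2175]
ee_rot: [0.279, 3.128, -0.0]
ft_force: [-0.1, -0.4, 0.1]
finger_gap: -0.0004
grip_force: 0.0
```

Run:
```python
from h import *
go(fx(87,-55,217),YAW+np.pi/2)
p=None
for a in np.r_[0:1.5:.125,1.55]:
    q=np.array([60-130*np.sin(a)+27*np.cos(a),82+130*np.cos(a)-12+28*np.sin(a)+17]); print(a.round(3),q.round(1),None if p is None else (-(q-p)).round(1)); p=q
```

```text
at [ 0.6255 -0.1718  0.2175] shift [0.0105 0.0002 0.0005] yaw_y 1.393 q [-0.27  0.49  0.13  1.21 -0.   -0.09] turn [-0.     0.001  0.   ] 
0.0 [ 87. 217.] None
0.125 [ 70.6 219.5] [16.4 -2.5]
0.25 [ 54.  219.9] [16.6 -0.4]
0.375 [ 37.5 218.2] [16.5  1.7]
0.5 [ 21.4 214.5] [16.1  3.7]
0.625 [  5.8 208.8] [15.5  5.7]
0.75 [ -8.9 201.2] [14.7  7.6]
0.875 [-22.5 191.8] [13.6  9.4]
1.0 [-34.8 180.8] [12.3 11. ]
1.125 [-45.7 168.3] [10.8 12.5]
1.25 [-54.9 154.6] [ 9.2 13.8]
1.375 [-62.3 139.8] [ 7.4 14.8]
1.55 [-69.4 117.7] [ 7.1 22.1]
```

Call:
{"name": "send_rows", "arguments": {"travel": [[0.0105,0,0],[0.0082,0,-0.0012],[0.0082,0,-0.0013],[0.0083,0,-0.0002],[0.0083,0,-0.0002],[0.0083,0,0.0008],[0.0082,0,0.0009],[0.0081,0,0.0018],[0.008,0,0.0019],[0.0078,0,0.0028],[0.0077,0,0.0029],[0,0,0]], "delta_rot": [[0,0,0],[0,0,0],[0,0,0],[0,0,0],[0,0,0],[0,0,0],[0,0,0],[0,0,0],[0,0,0],[0,0,0],[0,0,0],[0,0,0]]}}

```text
time_s: 16.9
ee_pos: [0.5345, -0.1553, 0.209]
ee_rot: [0.279, 3.129, -0.0]
ft_force: [4.1, -0.5, 1.0]
finger_gap: -0.0003
grip_force: 2.0
```

Run:
```python
from h import *
go(fx(5.8,-55,208.8),YAW+np.pi/2)
c=cam('side'); im=cv2.resize(c['img'][90:230,220:360],None,fx=4,fy=4,interpolation=cv2.INTER_CUBIC); cv2.imwrite('pics/s7.png',im[:,:,::-1])
```

```text
at [ 0.5345 -0.1553  0.209 ] shift [-0.0007  0.      0.0002] yaw_y 1.393 q [-0.28  0.33 -0.14  1.1  -0.   -0.1 ] turn [-0.     0.001  0.   ]
```

View pics/s7.png

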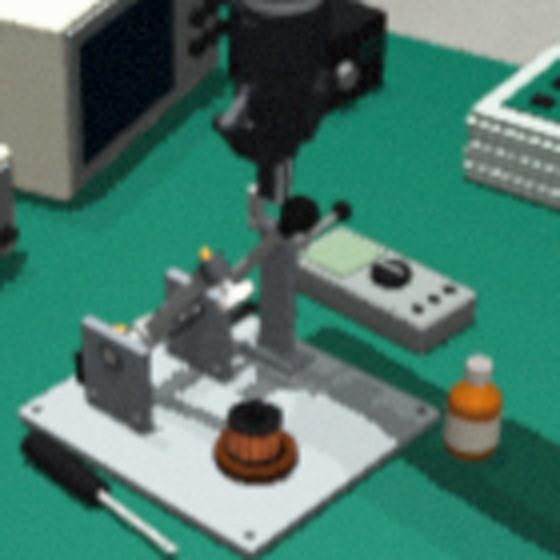

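The lever is following: ball at crop (298,215), just ahead of the fingers, contact arm swinging down. Continuing along the arc.

Call:
{"name": "send_rows", "arguments": {"travel": [[0.0074,0,0.0038],[0.0073,0,0.0038],[0.0068,0,0.0047],[0.0068,0,0.0047],[0.0062,0,0.0055],[0.0061,0,0.0055],[0.0054,0,0.0062],[0.0054,0,0.0063],[0.0046,0,0.0069],[0.0046,0,0.0069],[0,0,0]], "delta_rot": [[0,0,0],[0,0,0],[0,0,0],[0,0,0],[0,0,0],[0,0,0],[0,0,0],[0,0,0],[0,0,0],[0,0,0],[0,0,0]]}}

```text
time_s: 18.32
ee_pos: [0.4738, -0.1443, 0.1534]
ee_rot: [-0.279, -3.126, -0.0]
ft_force: [0.7, 1.1, 5.8]
finger_gap: 0.0001
grip_force: 2.7
```

Call:
{"name": "send_rows", "arguments": {"travel": [[0.0037,0,0.0074],[0.0037,0,0.0074],[0.0024,0,0.0074],[0.0024,0,0.0074],[0.0023,0,0.0073],[0,0,0.001],[0,0,0]], "delta_rot": [[0,0,0],[0,0,0],[0,0,0],[0,0,0],[0,0,0],[0,0,0],[0,0,0]]}}

```text
time_s: 19.2
ee_pos: [0.4627, -0.1425, 0.1175]
ee_rot: [0.278, 3.126, -0.001]
ft_force: [2.9, -0.2, 9.5]
finger_gap: 0.0002
grip_force: 4.6
```

Run:
```python
from h import *
go(fx(-69.4,-55,117),YAW+np.pi/2)
c=cam('side'); im=cv2.resize(c['img'][90:230,220:360],None,fx=4,fy=4,interpolation=cv2.INTER_CUBIC); cv2.imwrite('pics/s8.png',im[:,:,::-1])
```

```text
at [ 0.4627 -0.1425  0.1175] shift [0.0016 0.0001 0.0005] yaw_y 1.393 q [-0.3   0.29 -0.47  0.81  0.   -0.12] turn [-0.     0.003  0.   ]
```

View pics/s8.png

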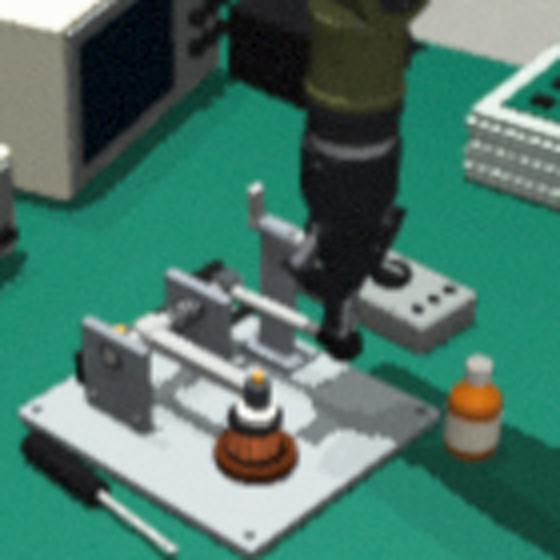

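The pad is on the coil (258,410) and the ball is down at (343,345). Pressing a little further to confirm the end stop.

Call:
{"name": "send_rows", "arguments": {"travel": [[0,0,0.0015],[0,0,0.0015],[0,0,0]], "delta_rot": [[0,0,0],[0,0,0],[0,0,0]]}}

```text
time_s: 19.62
ee_pos: [0.4628, -0.1425, 0.1163]
ee_rot: [0.278, 3.125, -0.001]
ft_force: [-1.9, 0.6, 23.7]
finger_gap: 0.0001
grip_force: 11.6
```

Call:
{"name": "send_rows", "arguments": {"travel": [[0,0,0.001],[0,0,0.001],[0,0,0]], "delta_rot": [[0,0,0],[0,0,0],[0,0,0]]}}

```text
time_s: 20.0
ee_pos: [0.4628, -0.1426, 0.1157]
ee_rot: [0.279, 3.124, -0.002]
ft_force: [-3.9, 2.2, 33.9]
finger_gap: -0.0003
grip_force: 16.9
```

Call:
{"name": "send_rows", "arguments": {"travel": [[0,0,-0.0015],[0,0,0],[0,0,0]], "delta_rot": [[0,0,0],[0,0,0],[0,0,0]]}}

```text
time_s: 20.38
ee_pos: [0.4628, -0.1426, 0.1162]
ee_rot: [0.279, 3.124, -0.002]
ft_force: [-1.5, 1.8, 26.8]
finger_gap: -0.0005
grip_force: 12.8
```

```bash
python3 -c "
from h import *
s=robot.sense(); print(s['ft_force'],s['ee_pos'])
print(robot.job_done() if 15<s['ft_force'][2]<32 else 'check')"
```

```text
[-1.52893843  1.75898262 26.76914681] [ 0.46280539 -0.14255549  0.11616641]
the job is handed in; nothing more can be done
None
```

I handed the job in at 20.4 s: the coil is seated on the pin, the catch is flipped fully off, and the arm is holding the lever against its end stop at about 27 N, with the pad on the coil.

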